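# Stand the toppled cans up in the spray-can rack and shut its turn-button

### The job

Two spray cans have toppled forward out of the two middle bays of the rack, because the turn-button between them was left open. Stand each of them upright again, right back against the rear wall in its own bay, then turn the turn-button clockwise until it clicks shut across both. Leave the two standing cans and the other things lying around as they are.

Things in the scene. Friction and masses are not known exactly. Their poses are not given: they have to be found in the camera images.
- rack: grey sheet-steel spray-can rack, 222 mm deep (x), 326 mm wide (y), fixed. Origin: centre of its underside, at bench level; +x points to its rear wall; its open front faces -x. Deck top 9 mm above the bench. Four bays centred at y = +120, +40, -40, -120 mm, parted by 3 mm fins, 60 mm above the deck, from x = +22 mm back to the wall; end cheeks at y = +-161 mm, up to 119 mm high
- rack_lip (a point): middle of the rack's front lip (rack x = -108, y = 0 mm), 60 mm above the bench here. The lip is scalloped: its rounded edge is 40 mm above the bench in the middle of each bay, 60 mm between bays. Between lip and fins the deck is open
- rack_wall (a point): middle of the top edge of the rear wall's front face (rack x = +105, y = 0 mm), 194 mm above the bench. The wall runs the rack's whole width
- can_a: spray can, pink cap, 58 mm diameter, 203 mm long (cap 52 mm across, 59 mm long), 0.17 to 0.35 kg, loose. Origin: centre of its base; z runs from base to cap. It begins toppled in the bay at y = +40 mm: front edge of its base on the deck, side resting on the lip, cap 60 mm out past the lip, 13 degrees up from level, cap end's underside 55 mm above the bench.
- can_b: a second can just like can_a, toppled in the same way in the bay at y = -40 mm
- bay_a (a point): point on the deck at the middle of the bay at y = +40 mm, where the centre of can_a's base comes when the can stands upright against the rear wall (rack x = +76 mm)
- bay_b (a point): the same point for can_b in the bay at y = -40 mm
- button (a joint): angle of the turn-button about its upright axis, clockwise from above: 0 = open (arm and grip along the rack's x), 1.57 = shut (arm across the fronts of both middle bays), stops at both. It starts open. An over-centre spring holds it there: it resists with about 0.2 N m at first, fading to nothing at 0.79 rad; past about 0.95 rad it snaps shut by itself and is held
- button_grip (a point): centre of the turn-button's black wing grip, 165 mm above the bench: a bar 40 mm long (in line with the arm), 9 mm wide, 150 to 180 mm above the bench, on a 10 mm pillar at x = +22, y = 0 mm. The arm below reaches 30 mm each side of the axis, 118 to 124 mm above the bench; it swings clear only when both cans stand back at the wall
- neighbour_a: standing spray can with a pale cap, 66 mm diameter, 225 mm tall, loose, in one of the two outer bays; origin at the centre of its base; leave it
- neighbour_b: standing spray can with a bare nozzle, 67 mm diameter, 227 mm tall, loose, in the other outer bay; origin at the centre of its base; leave it
- bearing_l: ball bearing 52 x 15 mm lying loose on the deck of the rack, near its lip in the bay at y = +120 mm; leave it
- bolt_l: bolt 70 mm long lying loose on the deck in the bay at y = -120 mm; leave it
- spanner_l: combination spanner 175 mm long, 9 mm high, lying loose on the bench in front of the rack; leave it
Things that resemble listed ones, but are neither listed nor needed, are in the scene too. Leave any purple look-alike of the neighbour_b alone.

How it is judged:
On the way, in this order (a step that is already met when the one before it is completed fails the run):
1. one of the two toppled cans stands upright in its bay, home against the rear wall (((angle between can_a's own z axis and vertical below 0.09 rad and horizontal distance between can_a and bay_a below 0.02 m and height (world z) of can_a below 0.016 m) or (angle between can_b's own z axis and vertical below 0.09 rad and horizontal distance between can_b and bay_b below 0.02 m and height (world z) of can_b below 0.016 m))), for 0.2 s.
2. both stand so (angle between each of can_a, can_b's own z axis and vertical below 0.09 rad and horizontal distance between can_a and bay_a below 0.02 m and height (world z) of each of can_a, can_b below 0.016 m and horizontal distance between can_b and bay_b below 0.02 m), for 0.2 s.
3. the turn-button has clicked shut with both cans standing (all of step 2 and value of joint button above 1.48 rad), for 0.2 s.
At the end, for the whole second after the job is handed in: Both cans stand upright (within 5 degrees), at rest, each in its own bay, base centre within 20 mm of the home point against the rear wall; the turn-button is shut (over 1.48 rad); neighbours within 30 mm, bearing, bolt and spanner within 40 mm of where they were (all of step 3 and linear speed of each of can_a, can_b below 0.02 m/s and angle between each of neighbour_a, neighbour_b's own z axis and vertical below 0.15 rad and distance of each of neighbour_a, neighbour_b from where it was at the start of the episode below 0.03 m and distance of each of bearing_l, bolt_l, spanner_l from where it was at the start of the episode below 0.04 m); the robot touches nothing.
It fails at once if a standing neighbour is knocked over or shoved (tilt over 20 degrees or moved over 40 mm) (angle between any of neighbour_a, neighbour_b's own z axis and vertical above 0.35 rad or distance of any of neighbour_a, neighbour_b from where it was at the start of the episode above 0.04 m).
It fails at once if the bearing, bolt or spanner is shifted by more than 40 mm (distance of any of bearing_l, bolt_l, spanner_l from where it was at the start of the episode above 0.04 m).
It also fails if it takes over 66 s, if anything falls off the work surface, if the arm or the gripper's body presses on something with over 40 N, if the wrist force passes 120 N, or if a joint passes its speed limit or range.

### The arm

A 7-joint arm with a two-finger parallel gripper is mounted at the origin on a cart in front of the work surface, level with it; the furniture and walls round the work are solid. World frame = base frame: x ahead of the robot, y to its left, z up, the work surface at z = 0. Lengths are in m, angles in rad, forces in N, time in s.
With the tool pointing down it reaches from about 0.425 to 0.95 m from the base axis. Payload 4.7 kg.
Tool frame: the origin (TCP) lies midway between the tips of the shut fingers; the grasp point (between the pads) lies 19 mm behind it; z points along the fingers, y is the line along which they close (so a half turn about z gives the same grasp; the last joint's range is limited). The gripper opens to 85 mm and grips with 20 to 120 N. Pads are 22 mm wide; open, the fingers measure 114 mm over their backs; the gripper's body (76 mm by 85 mm) begins 54 mm behind the grasp point. The pads swing forward as they close: fully open they stand 13 mm farther back than shut.
Start: joints at [1.104, 0.469, -0.049, 1.532, 0.024, 1.141, -0.082], TCP at [0.286, -0.611, 0.231] pointing down, gripper open.
Joint ranges: [-2.59, 2.59], [-0.33, 1.99], [-1.39, 1.29], [0.1, 2.45], [-1.04, 4.18], [0.21, 1.99], [-2.66, 2.66]. Speed limits (rad/s): [2.57, 2.57, 3.14, 3.14, 3.14, 3.14, 3.14].

### API

Orientations are given as a rotation vector (axis times angle).
In Python, from bench import ctrl, eyes, ticket, models gives the robot as it stands. The module is installed in compiled form; this text tells all that it offers.
- The arm moves only by the tool play_rows, never from a script. Its arguments are lists of equal length, an entry for each row: "travel": the shift along the tool's x, y, z in mm, a list of three; "rotation": the turn, a rotation vector about the tool's x, y, z in degrees, a list of three; "claw": the opening, from 0 (shut) to 1 (fully open). In form: {"travel": [[x, y, z], ...], "rotation": [[rx, ry, rz], ...], "claw": [claw, ...]}. A call has 1 to 12 rows; each row is the pose to reach, as a shift and turn from the pose commanded when the call began, along the tool's axes at that moment; what a row does not reach only later rows make up. A row lasts 1/12 s, in which the tool goes at most 41.7 mm and 7.16 degrees, less where a joint would pass 70% of its speed; a pose out of reach is approached as far as the arm can. A call with a gripper value outside its range is refused whole. The fingers move at their own pace and stop on an object; the grip force is fixed at half the most. Time passes only in rows, so rows that repeat a pose let the fingers close. It gives the time, the measured TCP pose, the force, the opening and the grip force at its end, in the units of the state.
- ctrl.observe(): the state, without advancing time (a new reading comes with each control period).
- eyes.snapshot(name): name is "scene" or "top" or "wrist"; returns the picture (400x640x3 uint8, blue, green, red); there is no depth.
- eyes.calibration(name): a dict with "intrinsics" (3x3 intrinsics, pixels), "world_from_camera" (4x4, takes a point from camera to world coordinates). Camera axes: x right, y up, looking along -z (the intrinsics and any distortion apply to the point x, -y, -z); pixel columns grow to the right and rows downward; lengths in m; the calibration is good to about 2 mm. A picture is of the moment at which its call begins: read the wrist's pose just before it. calibration takes no time and is no camera call; for the wrist camera it gives the pose at the moment of the call.
- ticket.close_job(): hands the job in; it is judged then, once.
Trained networks look in the newest picture that a camera, given by its name, has taken for a name from the list of things; names that differ only in an ending like _2 or _b are one class to them, and where a whole thing is asked for, a point or a joint stands for the part that bears it (a point fixed in the world has none). Each returns a list of dicts, best first, with "p" (0 to 1); they miss things now and then, are a little off and sometimes report something else, mostly with a low value. They report only what shows in the picture. A call takes as long as a camera call. They do not tell look-alikes from the thing itself.
- models.spot_in(camera, name): "point" ([column, row] in pixels, amid what is visible of it).
The state is a dict: "t": time; "joint_positions": joint angles; "joint_vel": joint speeds; "joint_torque": joint torques, N m; "position": TCP position; "eef_rot": TCP orientation; "contact_force": force on the tool from outside, world axes, zero at the start; "torque": the same for the moment, N m; "gripper_width": opening from 0.0 (shut) to 1.0 (fully open); "finger_force": force on a finger pad.
Only numpy, scipy, OpenCV 4.12 (cv2) and the standard library are available. Lean on these libraries where they do the work, as an engineer would, in place of code of your own. Each camera call takes 0.05 s, during which the arm holds its last target. There are 200 camera calls.

## Working session

There is one attempt and no reset: what is moved stays moved. The work goes in short steps, Python scripts to look and compute and a tool call to move; the robot and the scene stay as the last step left them, time stands still between calls to the robot, and variables do not carry over. Pictures are saved under pics/ and viewed, at most 10 in all, crops included, and the job is handed in when it is done.

Besides the shell and the picture viewer there is one more tool, called after "Emit:" by a JSON object that holds its "op" and its "data". play_rows: Moves the arm, as the interface text tells. Its arguments: {"type":"object","properties":{"travel":{"type":"array","items":{"type":"array","items":{"type":"number"}}},"rotation":{"type":"array","items":{"type":"array","items":{"type":"number"}}},"claw":{"type":"array","items":{"type":"number"}}},"required":["travel","rotation","claw"]}

```bash
mkdir -p pics; cat > h.py <<'E'
import numpy as np, cv2
from bench import ctrl, eyes, ticket, models
from scipy.spatial.transform import Rotation as R
def ray(cam,px):
    c=eyes.calibration(cam);K=np.array(c["intrinsics"]);T=np.array(c["world_from_camera"])
    d=np.linalg.inv(K)@[px[0],px[1],1]; d=T[:3,:3]@(d*[1,-1,-1]); return T[:3,3],d
def atz(cam,px,z):
    o,d=ray(cam,px); return o+d*(z-o[2])/d[2]
def proj(cam,P):
    c=eyes.calibration(cam);K=np.array(c["intrinsics"]);T=np.array(c["world_from_camera"])
    p=np.linalg.inv(T)@np.append(P,1); q=K@(p[:3]*[1,-1,-1]); return q[:2]/q[2]
def tri(p1,p2):
    (o1,d1),(o2,d2)=ray("scene",p1),ray("top",p2)
    A=np.c_[d1,-d2]; s=np.linalg.lstsq(A,o2-o1,rcond=None)[0]
    a,b=o1+d1*s[0],o2+d2*s[1]; return (a+b)/2,np.linalg.norm(a-b)
E
python3 - <<'E'
from h import *
np.set_printoptions(precision=3,suppress=True)
s=ctrl.observe();print(s["t"],s["position"],s["eef_rot"],s["contact_force"])
for c in("scene","top"):
    im=eyes.snapshot(c);cv2.imwrite(f"pics/{c}0.png",im)
    print(c,eyes.calibration(c)["intrinsics"],eyes.calibration(c)["world_from_camera"])
    for n in("rack","can_a","button_grip","neighbour_a","neighbour_b","bearing_l","bolt_l","spanner_l"):
        print(n,[(np.round(d["point"],0),round(d["p"],2)) for d in models.spot_in(c,n)[:4]])
E
```

```text
0.0 [ 0.286 -0.611  0.23 ] [-3.065 -0.682  0.001] [ 0.287  0.252 -0.37 ]
scene [[442.195   0.    320.734]
 [  0.    442.195 196.4  ]
 [  0.      0.      1.   ]] [[-0.25   0.806 -0.537 -0.048]
 [-0.968 -0.207  0.14   0.225]
 [ 0.002  0.555  0.832  1.095]
 [ 0.     0.     0.     1.   ]]
rack [(array([298., 216.]), 0.72)]
can_a [(array([327., 236.]), 0.95), (array([340., 207.]), 0.67)]
button_grip [(array([302., 201.]), 0.73), (array([300., 219.]), 0.29)]
neighbour_a [(array([211., 224.]), 0.87), (array([274., 236.]), 0.79), (array([215., 274.]), 0.75), (array([292., 164.]), 0.74)]
neighbour_b [(array([211., 224.]), 0.87), (array([274., 236.]), 0.79), (array([215., 274.]), 0.75), (array([292., 164.]), 0.74)]
bearing_l [(array([300., 204.]), 0.72), (array([329., 271.]), 0.54)]
bolt_l [(array([333., 188.]), 0.52)]
spanner_l [(array([444., 235.]), 0.6)]
top [[504.071   0.    315.249]
 [  0.    504.071 190.995]
 [  0.      0.      1.   ]] [[ 0.081  0.969 -0.233  0.286]
 [-0.997  0.079 -0.017  0.047]
 [ 0.001  0.233  0.972  1.318]
 [ 0.     0.     0.     1.   ]]
rack [(array([290., 192.]), 0.96)]
can_a [(array([332., 197.]), 0.81), (array([315., 226.]), 0.6)]
button_grip [(array([296., 191.]), 0.67)]
neighbour_a [(array([300., 143.]), 0.67), (array([255., 224.]), 0.63), (array([193., 240.]), 0.61), (array([204., 187.]), 0.58)]
neighbour_b [(array([300., 143.]), 0.67), (array([255., 224.]), 0.63), (array([193., 240.]), 0.61), (array([204., 187.]), 0.58)]
bearing_l [(array([308., 254.]), 0.58)]
bolt_l [(array([344., 176.]), 0.62)]
spanner_l [(array([440., 256.]), 0.58), (array([315., 225.]), 0.43)]
```

View pics/scene0.png

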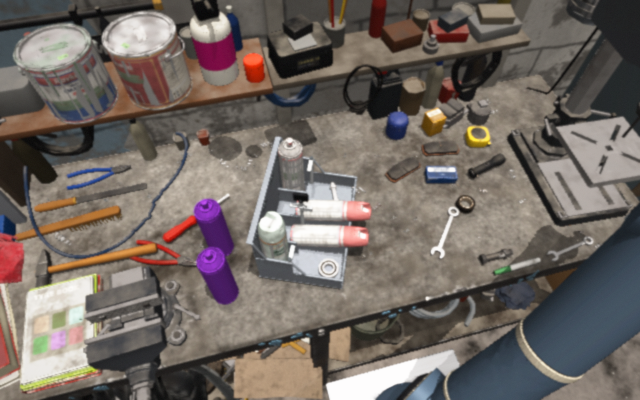

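View pics/top0.png

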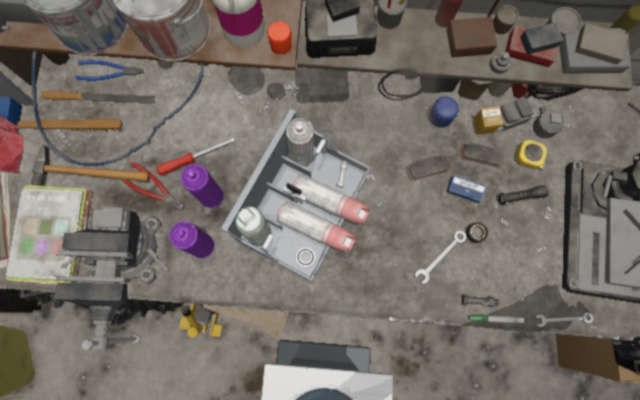

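The top view shows the rack with its wall at the left, running from (295,115) to (230,230), and its front facing right. can_a's cap is at about (343,241), can_b's at (357,213), and the bearing at (306,257). Next I zoom in to fit the rack pose.

```bash
python3 - <<'E'
from h import *
a=cv2.imread("pics/top0.png")[100:290,215:385];cv2.imwrite("pics/c1.png",cv2.resize(a,None,fx=3.15,fy=3.15,interpolation=2))
b=cv2.imread("pics/scene0.png")[130:295,245:385];cv2.imwrite("pics/c2.png",cv2.resize(b,None,fx=3.6,fy=3.6,interpolation=2))
E
```

```text
(no output)
```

View pics/c1.png

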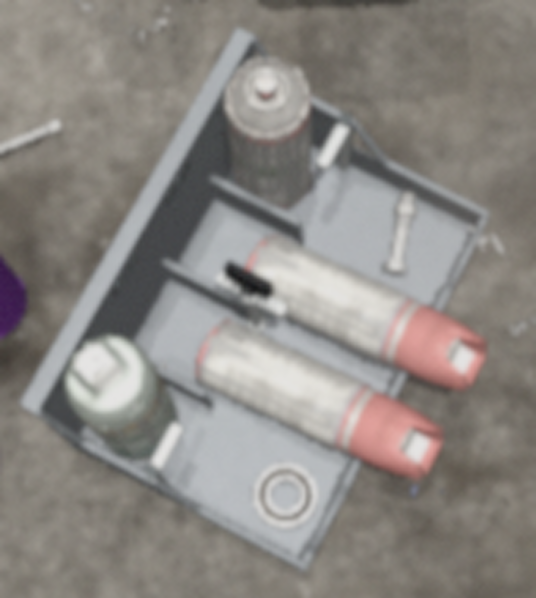

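View pics/c2.png

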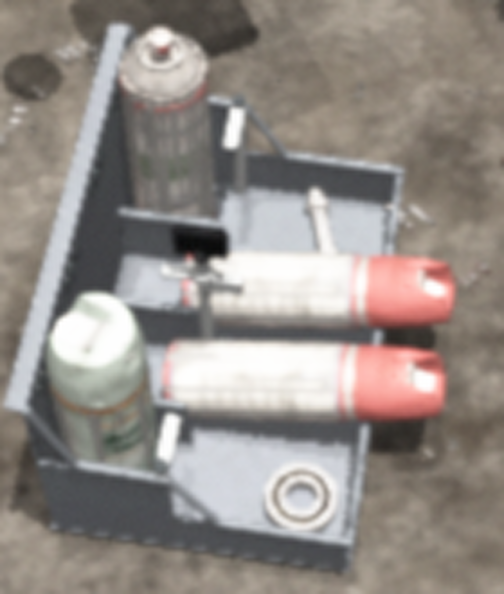

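The crops show four usable points. The wall's top front edge runs (257,42) to (42,412) in the top crop and (130,28) to (25,408) in the scene crop. The grip is at (247,279) and (200,240).

```bash
cat >> h.py <<'E'
def rk(p,P): # rack->world
    c,s=np.cos(p[2]),np.sin(p[2]); return np.array([p[0]+c*P[0]-s*P[1],p[1]+s*P[0]+c*P[1],P[2]])
t=lambda u,v:("top",(215+u/3.15,100+v/3.15))
s_=lambda u,v:("scene",(245+u/3.6,130+v/3.6))
E
python3 - <<'E'
from h import *
from scipy.optimize import least_squares
np.set_printoptions(precision=3,suppress=True)
L=[((.105,.163,.194),t(42,412)),((.105,-.163,.194),t(257,42)),((.105,.163,.194),s_(25,408)),((.105,-.163,.194),s_(130,28)),
((.022,0,.165),t(247,279)),((.022,0,.165),s_(200,240)),((-.11,.161,.060),t(307,562)),((-.11,-.161,.060),t(487,215)),((-.11,-.161,.06),s_(400,172)),((-.11,.161,.06),s_(352,540))]
f=lambda p:np.concatenate([proj(c,rk(p,P))-px for P,(c,px) in L])
r=least_squares(f,[.5,0,1.05],loss="soft_l1")
print(r.x,np.degrees(r.x[2]));print(f(r.x).reshape(-1,2))
# predicted cap end centres / grips
for y in(.04,-.04):
    e=13*np.pi/180
    E=rk(r.x,(-.165,y,.081)); print("cap end",E,proj("top",E)-[215,100],proj("scene",E)-[245,130], "crop",(proj("top",E)-[215,100])*3.15,(proj("scene",E)-[245,130])*3.6)
    print("bay",rk(r.x,(.076,y,.009)))
    # base top edge
print(rk(r.x,(.022,0,.165)))
for c in("top","scene"):
  print(c,[(np.array(d["point"]),d["p"]) for d in models.spot_in(c,"neighbour_a")[:4]])
for u,z in((t(265,83),.230),(t(100,368),.232),(s_(160,45),.235),(s_(97,318),.232)):
  w=atz(*u,z)[:2]-r.x[:2]; c,s=np.cos(r.x[2]),np.sin(r.x[2]); print(u[0],w@[c,s],w@[-s,c])
E
```

```text
[0.554 0.097 1.165] 66.75415019368191
[[-1.367  0.388]
 [-0.673 -1.926]
 [-0.07   0.341]
 [-0.355 -0.91 ]
 [ 1.012  0.261]
 [ 0.212  0.013]
 [-0.403  1.025]
 [ 0.669  0.07 ]
 [ 0.646 -0.868]
 [ 0.047 -0.246]]
cap end [ 0.453 -0.039  0.081] [139.833 145.462] [125.021 106.493] crop [440.473 458.205] [450.077 383.376]
bay [0.548 0.182 0.009]
cap end [ 0.526 -0.071  0.081] [154.324 117.175] [127.739  80.64 ] crop [486.12 369.1 ] [459.86  290.303]
bay [0.621 0.151 0.009]
[0.563 0.117 0.165]
top [(array([300. , 142.9]), 0.67), (array([254.9, 224.5]), 0.63), (array([193.2, 240.1]), 0.61), (array([204.3, 187.4]), 0.58)]
scene [(array([211.3, 224.3]), 0.87), (array([274.2, 235.8]), 0.79), (array([215.1, 274.2]), 0.75), (array([291.8, 164.2]), 0.74)]
top 0.07287385206129936 -0.12178095047685938
top 0.07405709452442673 0.11749409485774423
scene 0.06910438528078652 -0.11296256322654295
scene 0.0658777360944937 0.11171852093459844
```

Fit is good to about 2 mm, so I grip each cap end-on, lift and tilt it upright to tool-down. First I move to a free-air staging pose with the yaw aligned.

Emit:
{"op": "play_rows", "data": {"travel": [[25,-30,-15],[50,-60,-30],[75,-90,-45],[100,-120,-60],[125,-150,-70],[150,-180,-70],[175,-210,-70],[200,-240,-70],[225,-270,-70],[250,-300,-70],[275,-330,-70],[294,-360,-70]], "rotation": [[0,0,-4],[0,0,-8],[0,0,-12],[0,0,-16],[0,0,-20],[0,0,-24],[0,0,-28],[0,0,-32],[0,0,-36],[0,0,-40],[0,0,-42],[0,0,-42]], "claw": [0.8,0.8,0.8,0.8,0.8,0.8,0.8,0.8,0.8,0.8,0.8,0.8]}}

```text
t: 2.0
position: [0.4006, -0.1582, 0.3017]
eef_rot: [2.615, 1.738, 0.002]
contact_force: [1.1, -0.0, 0.5]
gripper_width: 0.799
finger_force: 0.0
```

```bash
cat >> h.py <<'E'
RP=np.array([.554,.097,1.165])
def tgt(x,y,z,pitch,flip=1): # rack coords (m), pitch deg below level of tool z (90=down); tool y=-rack y*flip
    c,s=np.cos(RP[2]),np.sin(RP[2]);rx=np.array([c,s,0]);ry=np.array([-s,c,0]);a=np.radians(pitch)
    tz=np.cos(a)*rx-np.sin(a)*np.array([0,0,1]);ty=-ry*flip;tx=np.cross(ty,tz)
    return rk(RP,(x,y,z)),R.from_matrix(np.c_[tx,ty,tz])
def delta(P,Q):
    s=ctrl.observe();R0=R.from_rotvec(s["eef_rot"])
    return np.round(R0.inv().apply(P-s["position"])*1000,1),np.round((R0.inv()*Q).as_rotvec(degrees=True),1)
def where():
    s=ctrl.observe();w=s["position"][:2]-RP[:2];c,q=np.cos(RP[2]),np.sin(RP[2])
    Z=R.from_rotvec(s["eef_rot"]).apply([0,0,1])
    print("t",round(s["t"],2),"rack",np.round([w@[c,q],w@[-q,c],s["position"][2]],4),"pitch",np.round(np.degrees(np.arcsin(-Z[2])),1),"q",np.round(s["joint_positions"],2),"F",np.round(s["contact_force"],1),"w",round(s["gripper_width"],3),round(s["finger_force"],1))
E
python3 - <<'E'
from h import *
where();print(delta(*tgt(-.26,.04,.20,13)));print(delta(*tgt(-.26,.04,.20,13,-1)))
E
```

```text
t 2.0 rack [-0.2951  0.0402  0.3017] pitch 89.9 q [ 0.72  0.02 -0.44  1.96  0.01  1.16 -0.12] F [ 1.1 -0.   0.5] w 0.799 0.0
(array([ 35. ,   0.3, 101.7]), array([-0.2, 77. ,  0.5]))
(array([ 35. ,   0.3, 101.7]), array([-111.8,   -0.4, -140.5]))
```

Emit:
{"op": "play_rows", "data": {"travel": [[0,0,10],[0,0,20],[0,0,30],[0,0,40],[0,0,50],[0,0,60],[0,0,70],[5,0,80],[5,0,80],[10,0,80],[15,0,80],[15,0,80]], "rotation": [[0,7,0],[0,14,0],[0,21,0],[0,28,0],[0,35,0],[0,42,0],[0,49,0],[0,56,0],[0,63,0],[0,70,0],[0,77,0],[0,77,0]], "claw": [0.8,0.8,0.8,0.8,0.8,0.8,0.8,0.8,0.8,0.8,0.8,0.8]}}

```text
t: 3.0
position: [0.4046, -0.1476, 0.2174]
eef_rot: [-1.693, -1.11, -1.348]
contact_force: [-0.7, 0.2, -0.6]
gripper_width: 0.803
finger_force: 0.0
```

```bash
python3 - <<'E'
from h import *
where();print(delta(*tgt(-.26,.04,.20,13)))
E
```

```text
t 3.0 rack [-0.2838  0.0407  0.2174] pitch 12.6 q [ 1.17  0.61 -0.36  2.09 -0.95  1.43  1.04] F [-0.7  0.2 -0.6] w 0.803 0.0
(array([-11.8,   0.9,  27. ]), array([-0.3, -0.4, -0.5]))
```

```bash
python3 - <<'E'
from h import *
print(delta(*tgt(-.225,.04,.095,13)));print(delta(*tgt(-.225,.04,.095,20)))
E
```

```text
(array([-106.6,    2. ,   84. ]), array([-0.3, -0.4, -0.5]))
(array([-106.6,    2. ,   84. ]), array([-0.3, -7.4, -0.4]))
```

Emit:
{"op": "play_rows", "data": {"travel": [[-26,0,21],[-53,1,42],[-80,2,63],[-106,2,84],[-106,2,84],[-106,2,84]], "rotation": [[0,0,0],[0,0,0],[0,0,0],[0,0,0],[0,0,0],[0,0,0]], "claw": [0.8,0.8,0.8,0.8,0.8,0.8]}}

```text
t: 3.5
position: [0.4303, -0.0938, 0.0995]
eef_rot: [-1.693, -1.124, -1.346]
contact_force: [-0.0, -0.5, 0.2]
gripper_width: 0.798
finger_force: 0.0
```

```bash
python3 - <<'E'
from h import *
where();print(delta(*tgt(-.225,.04,.095,13)));
im=eyes.snapshot("wrist");cv2.imwrite("pics/w1.png",im)
for y in(.04,-.04):
  print("cap end pred",proj("wrist",rk(RP,(-.162,y,.0803))))
print(delta(*tgt(-.128,.04,.0725,13)))
E
```

```text
t 3.5 rack [-0.2241  0.0384  0.0995] pitch 13.0 q [ 1.11  0.84 -0.42  2.14 -1.01  1.17  1.23] F [-0.  -0.5  0.2] w 0.798 0.0
(array([-4.6, -1.6,  0.2]), array([-0.4, -0. ,  0.1]))
cap end pred [318.69468642 220.25967208]
cap end pred [439.88850189 220.92645692]
(array([ -5.1,  -1.8, 100.6]), array([-0.3,  0.1,  0.2]))
```

View pics/w1.png

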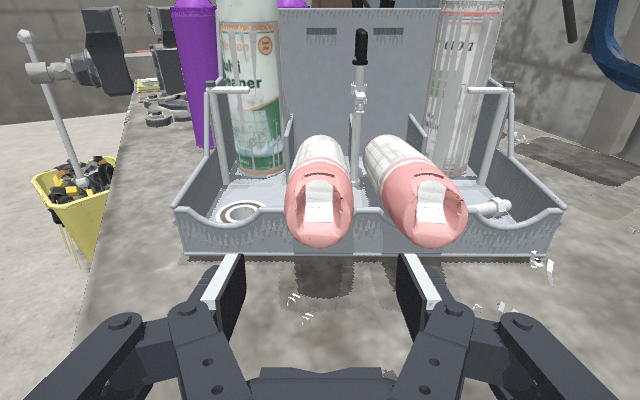

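The wrist view confirms it: can_a's cap is centred at column 319 and sits about 4 mm higher than predicted. I advance.

Emit:
{"op": "play_rows", "data": {"travel": [[-1,-2,20],[-1,-2,40],[-1,-2,60],[-1,-2,80],[-1,-2,98],[-1,-2,98],[-1,-2,98]], "rotation": [[0,-1,0],[0,-2,0],[0,-3,0],[0,-3,0],[0,-3,0],[0,-3,0],[0,-3,0]], "claw": [0.8,0.8,0.8,0.8,0.8,0.8,0.8]}}

```text
t: 4.13
position: [0.466, -0.0068, 0.0773]
eef_rot: [-1.74, -1.156, -1.312]
contact_force: [-0.1, -0.4, -0.0]
gripper_width: 0.8
finger_force: 0.0
```

```bash
python3 - <<'E'
from h import *
where();print(delta(*tgt(-.128,.04,.0765,16)))
E
```

```text
t 4.13 rack [-0.1301  0.0399  0.0773] pitch 16.1 q [ 1.18  0.96 -0.75  2.21 -1.03  0.79  1.17] F [-0.1 -0.4 -0. ] w 0.8 0.0
(array([-0.1, -0.1,  2.2]), array([-0.2,  0.1,  0.3]))
```

Close on the cap.

Emit:
{"op": "play_rows", "data": {"travel": [[0,0,0],[0,0,0],[0,0,0],[0,0,0],[0,0,0],[0,0,0],[0,0,0],[0,0,0]], "rotation": [[0,0,0],[0,0,0],[0,0,0],[0,0,0],[0,0,0],[0,0,0],[0,0,0],[0,0,0]], "claw": [0.4,0.4,0.4,0.4,0.4,0.4,0.4,0.4]}}

```text
t: 4.8
position: [0.4655, -0.0059, 0.0759]
eef_rot: [-1.74, -1.153, -1.31]
contact_force: [0.3, -0.6, 0.2]
gripper_width: 0.516
finger_force: 60.5
```

```bash
python3 - <<'E'
from h import *
where()
im=eyes.snapshot("wrist");cv2.imwrite("pics/w2.png",im)
E
```

```text
t 4.8 rack [-0.1294  0.0407  0.0759] pitch 16.0 q [ 1.18  0.97 -0.75  2.21 -1.03  0.79  1.17] F [ 0.3 -0.6  0.2] w 0.516 60.5
```

```bash
cat > traj.py <<'E'
from h import *
import sys,json
# args: y, Lt, tool-can pitch offset, then theta,Bx,c (deg,mm,mm) via points
def rows(y,Lt,off,vias):
    s=ctrl.observe();P0=s["position"];R0=R.from_rotvec(s["eef_rot"]);T=[];Q=[]
    for th,bx,c in vias:
        a=np.radians(th);bz=9+c+29*np.cos(a)
        P,q=tgt((bx-Lt*np.cos(a))/1e3,y/1e3,(bz+Lt*np.sin(a))/1e3,th+off)
        T.append(np.round(R0.inv().apply(P-P0)*1e3).astype(int).tolist());Q.append(np.round((R0.inv()*q).as_rotvec(degrees=True),0).astype(int).tolist())
    print(T);print(Q)
E
python3 - <<'E'
from traj import *
v=[(13,36,4),(13,36,9),(13,36,14)]+[(13+5*i,36+i,14) for i in range(1,10)]
rows(40.5,170,3,v)
E
```

```text
[[3, 0, -1], [8, 0, -3], [13, 0, -4], [27, 0, -3], [42, 0, -1], [56, 0, 3], [69, 0, 8], [82, 0, 14], [94, 1, 22], [105, 1, 31], [116, 1, 41], [126, 1, 52]]
[[0, 0, 0], [0, 0, 0], [0, 0, 0], [0, -5, 0], [0, -10, 0], [0, -15, 0], [0, -20, 0], [0, -25, 0], [0, -30, 0], [0, -35, 0], [0, -40, 0], [0, -45, 0]]
```

Emit:
{"op": "play_rows", "data": {"travel": [[3,0,-1],[8,0,-3],[13,0,-4],[27,0,-3],[42,0,-1],[56,0,3],[69,0,8],[82,0,14],[94,1,22],[105,1,31],[116,1,41],[126,1,52]], "rotation": [[0,0,0],[0,0,0],[0,0,0],[0,-5,0],[0,-10,0],[0,-15,0],[0,-20,0],[0,-25,0],[0,-30,0],[0,-35,0],[0,-40,0],[0,-45,0]], "claw": [0.4,0.4,0.4,0.4,0.4,0.4,0.4,0.4,0.4,0.4,0.4,0.4]}}

```text
t: 5.85
position: [0.4978, 0.0727, 0.184]
eef_rot: [-2.335, -1.55, -0.601]
contact_force: [-0.9, -0.6, -4.0]
gripper_width: 0.523
finger_force: 60.8
```

```bash
python3 - <<'E'
from traj import *
where()
cv2.imwrite("pics/s3.png",np.vstack([cv2.resize(eyes.snapshot("scene")[110:295,225:405],None,fx=3,fy=3)]))
rows(40,170,3,[(58+4*i,45+3.5*i,14) for i in range(1,9)]+[(90,74,10),(90,74,6),(90,74,4),(90,74,4)])
E
```

```text
t 5.85 rack [-0.0446  0.0421  0.184 ] pitch 61.2 q [ 0.56  0.25 -0.58  2.12 -0.53  0.67  0.  ] F [-0.9 -0.6 -4. ] w 0.523 60.8
[[4, 3, 3], [18, 4, 7], [32, 4, 12], [45, 4, 18], [59, 4, 24], [72, 5, 31], [85, 5, 39], [98, 5, 48], [97, 5, 52], [95, 5, 56], [94, 5, 57], [94, 5, 57]]
[[0, -4, 1], [0, -8, 1], [0, -12, 1], [0, -16, 1], [0, -20, 1], [0, -24, 1], [0, -28, 1], [0, -32, 1], [0, -32, 1], [0, -32, 1], [0, -32, 1], [0, -32, 1]]
```

View pics/s3.png

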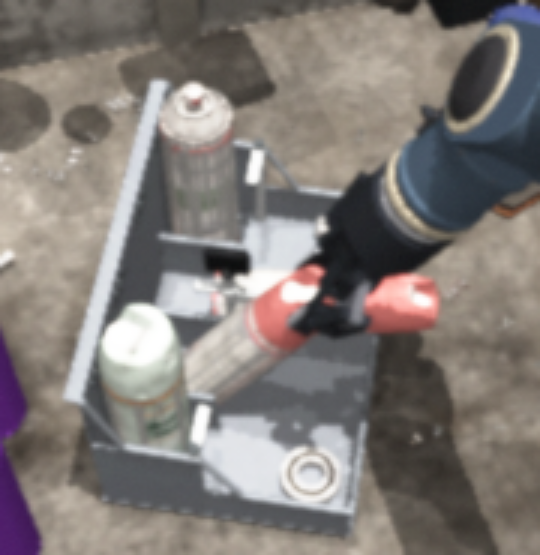

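The can is following the gripper, with its cap held firmly. Continuing the tilt.

Emit:
{"op": "play_rows", "data": {"travel": [[8,0,3],[19,1,7],[32,2,12],[45,2,18],[59,2,24],[72,2,31],[85,2,39],[98,2,48],[97,2,52],[96,2,55],[95,2,56],[95,2,56]], "rotation": [[0,-4,0],[0,-8,0],[0,-12,0],[0,-16,0],[0,-20,0],[0,-24,0],[0,-28,0],[0,-32,0],[0,-32,0],[0,-32,0],[0,-32,0],[0,-32,0]], "claw": [0.4,0.4,0.4,0.4,0.4,0.4,0.4,0.4,0.4,0.4,0.4,0.4]}}

```text
t: 6.9
position: [0.544, 0.178, 0.1867]
eef_rot: [2.595, 1.728, -0.054]
contact_force: [-6.8, 3.5, 31.8]
gripper_width: 0.518
finger_force: 66.3
```

```bash
python3 - <<'E'
from traj import *
where()
a=eyes.snapshot("scene")[130:260,240:370];b=eyes.snapshot("top")[130:260,220:350]
cv2.imwrite("pics/s4.png",cv2.resize(np.hstack([a,b]),None,fx=3,fy=3,interpolation=2))
rows(40,170,3,[(90,75,2),(90,75,0),(90,75,-1)])
E
```

```text
t 6.9 rack [0.0705 0.0412 0.1867] pitch 87.6 q [-0.11  0.39 -0.38  1.8   0.2   1.02 -0.97] F [-6.8  3.5 31.8] w 0.518 66.3
[[5, 1, 6], [5, 1, 8], [5, 1, 9]]
[[0, -1, 1], [0, -1, 1], [0, -1, 1]]
```

View pics/s4.png

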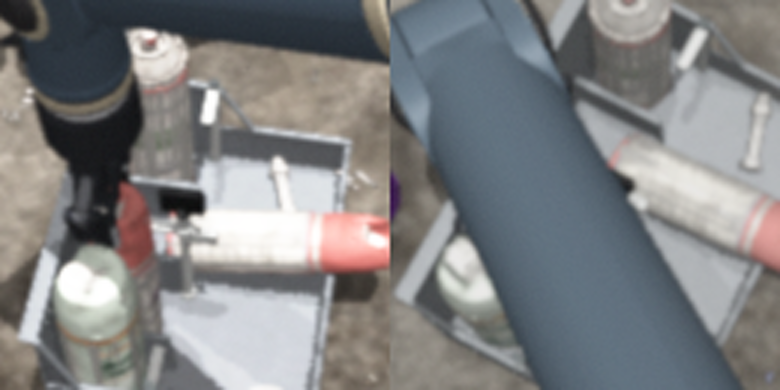

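The tool pitch is 92.4° and the can is already on the deck, with 32 N upward. I ease up, push back to the wall, then release.

Emit:
{"op": "play_rows", "data": {"travel": [[0,0,-2],[2,0,-3],[4,0,-3],[5,0,-3],[5,0,-3]], "rotation": [[0,0,0],[0,0,0],[0,0,0],[0,0,0],[0,0,0]], "claw": [0.4,0.4,0.4,0.4,0.4]}}

```text
t: 7.42
position: [0.5447, 0.1797, 0.1868]
eef_rot: [2.595, 1.725, -0.063]
contact_force: [-5.5, 0.2, 20.7]
gripper_width: 0.52
finger_force: 64.7
```

```bash
python3 - <<'E'
from h import *
where()
E
```

```text
t 7.42 rack [0.0723 0.0412 0.1868] pitch 87.3 q [-0.12  0.39 -0.38  1.79  0.2   1.03 -0.98] F [-5.5  0.2 20.7] w 0.52 64.7
```

Emit:
{"op": "play_rows", "data": {"travel": [[2,0,-2],[3,0,-3],[3,0,-3],[3,0,-3],[3,0,-3],[3,0,-3],[3,0,-3],[3,0,-3]], "rotation": [[0,0,0],[0,0,0],[0,0,0],[0,0,0],[0,0,0],[0,0,0],[0,0,0],[0,0,0]], "claw": [0.4,0.4,0.4,0.6,0.6,0.6,0.6,0.6]}}

```text
t: 8.08
position: [0.5467, 0.18, 0.1853]
eef_rot: [2.595, 1.721, -0.067]
contact_force: [0.4, 0.1, 0.4]
gripper_width: 0.601
finger_force: 0.2
```

```bash
python3 - <<'E'
from h import *
where()
E
```

```text
t 8.08 rack [0.0733 0.0394 0.1853] pitch 87.1 q [-0.12  0.4  -0.38  1.79  0.2   1.03 -0.98] F [0.4 0.1 0.4] w 0.601 0.2
```

Emit:
{"op": "play_rows", "data": {"travel": [[0,0,-8],[0,0,-20],[0,0,-40],[0,0,-70],[0,0,-100],[-40,0,-120],[-80,0,-120],[-120,0,-120],[-160,0,-120],[-200,0,-120]], "rotation": [[0,0,0],[0,0,0],[0,0,0],[0,0,0],[0,0,0],[0,0,0],[0,0,0],[0,0,0],[0,0,0],[0,0,0]], "claw": [0.6,0.6,0.6,0.6,0.6,0.7,0.8,0.8,0.8,0.8]}}

```text
t: 8.92
position: [0.471, 0.0002, 0.3172]
eef_rot: [2.593, 1.72, -0.062]
contact_force: [0.3, -1.6, 0.5]
gripper_width: 0.8
finger_force: 0.0
```

```bash
python3 - <<'E'
from h import *
where();print(delta(*tgt(-.28,-.04,.21,16)))
a=eyes.snapshot("scene")[130:280,240:390];b=eyes.snapshot("top")[100:250,220:370]
cv2.imwrite("pics/s5.png",cv2.resize(np.hstack([a,b]),None,fx=2.6,fy=2.6,interpolation=2))
for P in((.076,.04,.212),(.076,.04,.153)): print((proj("scene",rk(RP,P))-[240,130])*2.6,(proj("top",rk(RP,P))-[220,100])*2.6+[390,0])
E
```

```text
t 8.92 rack [-0.1217  0.038   0.3172] pitch 87.2 q [ 0.16  0.09 -0.3   1.85  0.07  1.23 -0.56] F [ 0.3 -1.6  0.5] w 0.8 0.0
(array([-153.4,   76.7,  115. ]), array([-0.1, 76.8,  0.4]))
[ 90.49782912 173.71774506] [504.33451308 229.77207962]
[ 95.64319477 207.59648155] [510.63314053 245.18256682]
```

View pics/s5.png

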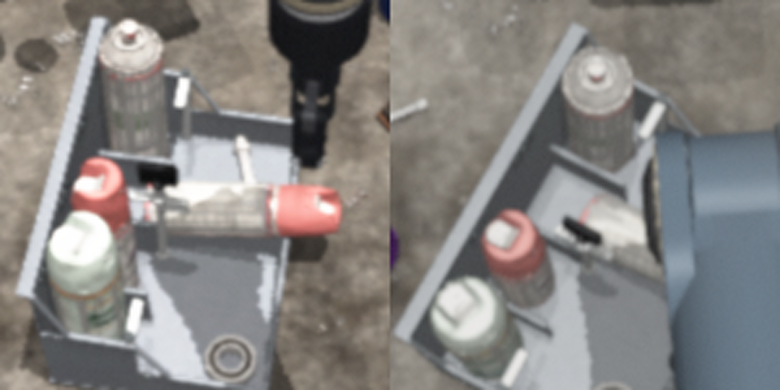

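can_a stands upright at its wall, with its cap at (95,175) in the scene half. Now can_b.

Emit:
{"op": "play_rows", "data": {"travel": [[-30,7,0],[-60,14,0],[-90,21,5],[-120,28,15],[-150,35,30],[-153,42,45],[-153,50,60],[-153,57,75],[-153,64,90],[-153,71,105],[-153,74,115],[-153,74,115]], "rotation": [[0,0,0],[0,7,0],[0,14,0],[0,21,0],[0,28,0],[0,35,0],[0,42,0],[0,49,0],[0,56,0],[0,63,0],[0,70,0],[0,77,0]], "claw": [0.8,0.8,0.8,0.8,0.8,0.8,0.8,0.8,0.8,0.8,0.8,0.8]}}

```text
t: 10.02
position: [0.4791, -0.1744, 0.2074]
eef_rot: [-1.766, -1.17, -1.288]
contact_force: [0.0, 1.2, -0.9]
gripper_width: 0.8
finger_force: 0.0
```

```bash
python3 - <<'E'
from h import *
where();print(delta(*tgt(-.225,-.037,.099,16)))
E
```

```text
t 10.02 rack [-0.279  -0.0383  0.2074] pitch 17.8 q [ 0.91  0.61 -0.14  1.95 -1.03  1.46  1.  ] F [ 0.   1.2 -0.9] w 0.8 0.0
(array([-86.7,  -1.1,  84.6]), array([-0.3,  1.8,  0.1]))
```

Emit:
{"op": "play_rows", "data": {"travel": [[-22,0,21],[-44,0,42],[-66,0,63],[-87,0,84],[-87,0,84],[-87,0,84]], "rotation": [[0,0,0],[0,0,0],[0,0,0],[0,0,0],[0,0,0],[0,0,0]], "claw": [0.8,0.8,0.8,0.8,0.8,0.8]}}

```text
t: 10.52
position: [0.4992, -0.1245, 0.0999]
eef_rot: [-1.767, -1.172, -1.284]
contact_force: [0.4, 0.4, 0.9]
gripper_width: 0.797
finger_force: 0.0
```

```bash
python3 - <<'E'
from h import *
where()
im=eyes.snapshot("wrist");cv2.imwrite("pics/w6.png",im)
print([(d["point"],d["p"]) for d in models.spot_in("wrist","can_b")[:3]])
print(proj("wrist",rk(RP,(-.162,-.037,.084))),delta(*tgt(-.128,-.037,.0765,18)))
E
```

```text
t 10.52 rack [-0.2252 -0.037   0.0999] pitch 17.9 q [ 0.97  0.81 -0.33  2.   -1.03  1.2   1.11] F [0.4 0.4 0.9] w 0.797 0.0
[([256.3, 69.6], 0.85), ([325.1, 179.1], 0.62), ([162.4, 193.8], 0.54)]
[320.56221953 206.88476631] (array([  7.5,  -0.6, 101. ]), array([-0.2,  0.1,  0.2]))
```

View pics/w6.png

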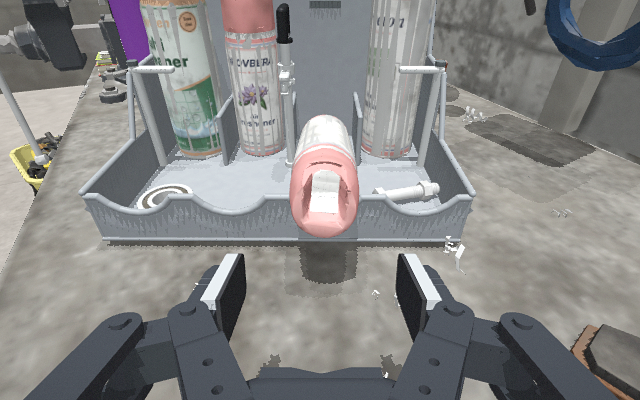

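can_b's cap is centred at about (326,200), so its y is about -41 mm. Advance and grip.

Emit:
{"op": "play_rows", "data": {"travel": [[2,3,20],[4,3,40],[6,3,60],[8,3,80],[8,3,99],[8,3,99],[8,3,99],[8,3,99],[8,3,99],[8,3,99],[8,3,99],[8,3,99]], "rotation": [[0,0,0],[0,0,0],[0,0,0],[0,0,0],[0,0,0],[0,0,0],[0,0,0],[0,0,0],[0,0,0],[0,0,0],[0,0,0],[0,0,0]], "claw": [0.8,0.8,0.8,0.8,0.8,0.8,0.4,0.4,0.4,0.4,0.4,0.4]}}

```text
t: 11.62
position: [0.5395, -0.0377, 0.0765]
eef_rot: [-1.771, -1.173, -1.284]
contact_force: [0.3, -1.2, 2.3]
gripper_width: 0.523
finger_force: 60.3
```

```bash
python3 - <<'E'
from traj import *
where()
rows(-40,176,5,[(13,36,4),(13,36,9),(13,36,14)]+[(13+5*i,36+i,14) for i in range(1,10)])
E
```

```text
t 11.62 rack [-0.1295 -0.0399  0.0765] pitch 18.1 q [ 1.04  0.92 -0.65  2.04 -1.03  0.88  1.07] F [ 0.3 -1.2  2.3] w 0.523 60.3
[[2, 0, -7], [7, 0, -9], [12, 0, -10], [27, 0, -10], [42, 0, -8], [56, 0, -5], [70, 0, 0], [84, 0, 6], [97, 0, 13], [109, 0, 22], [120, 1, 32], [131, 1, 43]]
[[0, 0, 0], [0, 0, 0], [0, 0, 0], [0, -5, 0], [0, -10, 0], [0, -15, 0], [0, -20, 0], [0, -25, 0], [0, -30, 0], [0, -35, 0], [0, -40, 0], [0, -45, 0]]
```

Emit:
{"op": "play_rows", "data": {"travel": [[2,0,-1],[7,0,-3],[12,0,-4],[27,0,-4],[42,0,-2],[56,0,1],[70,0,5],[84,0,10],[97,0,16],[109,0,24],[120,0,33],[131,0,43]], "rotation": [[0,0,0],[0,0,0],[0,0,0],[0,-5,0],[0,-10,0],[0,-15,0],[0,-20,0],[0,-25,0],[0,-30,0],[0,-35,0],[0,-40,0],[0,-45,0]], "claw": [0.4,0.4,0.4,0.4,0.4,0.4,0.4,0.4,0.4,0.4,0.4,0.4]}}

```text
t: 12.62
position: [0.5695, 0.0388, 0.1884]
eef_rot: [-2.36, -1.565, -0.558]
contact_force: [-0.0, -0.0, -4.0]
gripper_width: 0.516
finger_force: 60.6
```

```bash
python3 - <<'E'
from traj import *
where()
rows(-40,176,4.5,[(58+4*i,45+3.6*i,13) for i in range(1,9)]+[(90,74,9),(90,75,6),(90,75,4),(90,75,4)])
E
```

```text
t 12.62 rack [-0.0473 -0.0372  0.1884] pitch 63.4 q [ 0.39  0.33 -0.37  1.95 -0.47  0.76 -0.03] F [-0. -0. -4.] w 0.516 60.6
[[13, 3, 4], [28, 3, 7], [42, 3, 11], [57, 3, 16], [71, 3, 22], [85, 3, 29], [99, 3, 37], [113, 3, 46], [111, 3, 49], [111, 4, 52], [110, 4, 54], [110, 4, 54]]
[[0, -3, 0], [0, -7, 0], [0, -11, 0], [0, -15, 0], [0, -19, 0], [0, -23, 0], [0, -27, 0], [0, -31, 0], [0, -31, 0], [0, -31, 0], [0, -31, 0], [0, -31, 0]]
```

Emit:
{"op": "play_rows", "data": {"travel": [[13,1,4],[28,2,7],[42,3,11],[57,3,16],[71,3,22],[85,3,29],[99,3,37],[111,3,46],[111,3,49],[111,3,52],[110,3,54],[110,3,55]], "rotation": [[0,-3,0],[0,-7,0],[0,-11,0],[0,-15,0],[0,-19,0],[0,-23,0],[0,-27,0],[0,-31,0],[0,-31,0],[0,-31,0],[0,-31,0],[0,-31,0]], "claw": [0.4,0.4,0.4,0.4,0.4,0.4,0.4,0.4,0.4,0.4,0.4,0.4]}}

```text
t: 13.62
position: [0.6205, 0.1491, 0.1879]
eef_rot: [2.587, 1.711, -0.095]
contact_force: [-1.2, 0.8, -1.0]
gripper_width: 0.516
finger_force: 61.6
```

```bash
python3 - <<'E'
from traj import *
where()
E
```

```text
t 13.62 rack [ 0.0741 -0.0406  0.1879] pitch 85.8 q [-0.21  0.48 -0.17  1.63  0.14  1.09 -0.83] F [-1.2  0.8 -1. ] w 0.516 61.6
```

Emit:
{"op": "play_rows", "data": {"travel": [[0,0,1],[0,0,2],[0,0,2],[0,0,2],[0,0,2],[0,0,2],[0,0,2],[0,0,2]], "rotation": [[0,0,0],[0,0,0],[0,0,0],[0,0,0],[0,0,0],[0,0,0],[0,0,0],[0,0,0]], "claw": [0.4,0.4,0.4,0.6,0.6,0.6,0.6,0.6]}}

```text
t: 14.28
position: [0.6215, 0.15, 0.1861]
eef_rot: [2.584, 1.713, -0.093]
contact_force: [-0.7, -0.1, -0.1]
gripper_width: 0.601
finger_force: 0.0
```

Emit:
{"op": "play_rows", "data": {"travel": [[0,0,-8],[0,0,-20],[0,0,-40],[0,0,-70],[0,0,-100],[-30,0,-120],[-60,0,-120],[-90,0,-120],[-120,0,-120],[-150,0,-120]], "rotation": [[0,0,0],[0,0,0],[0,0,0],[0,0,0],[0,0,0],[0,0,0],[0,0,0],[0,0,0],[0,0,0],[0,0,0]], "claw": [0.6,0.6,0.6,0.6,0.6,0.6,0.6,0.6,0.6,0.6]}}

```text
t: 15.12
position: [0.5662, 0.0194, 0.3185]
eef_rot: [2.583, 1.714, -0.089]
contact_force: [0.6, -0.7, 0.5]
gripper_width: 0.599
finger_force: 0.0
```

```bash
python3 - <<'E'
from h import *
where();print(delta(*tgt(.022,0,.25,90)))
a=eyes.snapshot("scene")[130:280,240:390];b=eyes.snapshot("top")[100:250,220:370]
cv2.imwrite("pics/s7.png",cv2.resize(np.hstack([a,b]),None,fx=2.6,fy=2.6,interpolation=2))
for c in("scene","top"):
  print([(d["point"],d["p"]) for d in models.spot_in(c,"button_grip")[:2]],proj(c,rk(RP,(.022,0,.165))))
E
```

```text
t 15.12 rack [-0.0665 -0.0418  0.3185] pitch 86.0 q [-0.04  0.25 -0.13  1.66  0.1   1.28 -0.59] F [ 0.6 -0.7  0.5] w 0.599 0.0
(array([ 93.3, -41.4,  62. ]), array([0.1, 4. , 0.4]))
[([301.7, 201.1], 0.72), ([287.7, 179.4], 0.23)] [300.65096407 196.84023671]
[([295.4, 190.3], 0.5)] [294.24210104 188.98415899]
```

View pics/s7.png

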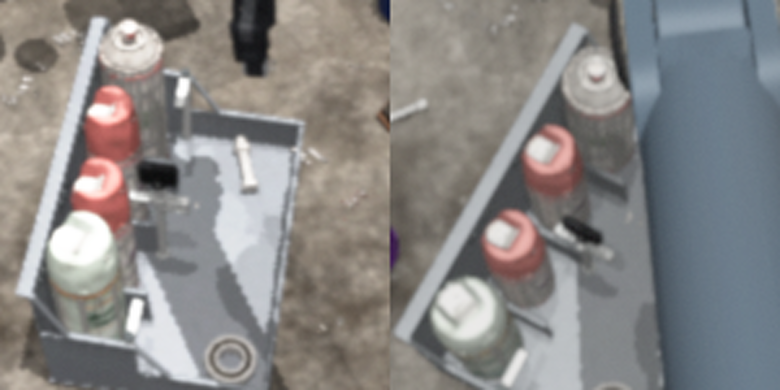

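Both cans stand at the wall: caps at (112,110) and (100,185) in the scene half. The grip sits where predicted, at (158,175). Next I go over the grip and down.

Emit:
{"op": "play_rows", "data": {"travel": [[25,-11,0],[50,-22,10],[75,-33,30],[93,-41,62],[93,-41,62],[93,-41,62]], "rotation": [[0,2,0],[0,4,0],[0,4,0],[0,4,0],[0,4,0],[0,4,0]], "claw": [0.4,0.4,0.4,0.4,0.4,0.4]}}

```text
t: 15.82
position: [0.5621, 0.1201, 0.2469]
eef_rot: [-2.613, -1.742, 0.007]
contact_force: [0.3, -0.9, 0.4]
gripper_width: 0.398
finger_force: 0.0
```

```bash
python3 - <<'E'
from h import *
where();print(delta(*tgt(.022,0,.151,90)))
E
```

```text
t 15.82 rack [0.0244 0.0017 0.2469] pitch 89.7 q [-0.14  0.3  -0.19  1.75  0.06  1.1  -0.74] F [ 0.3 -0.9  0.4] w 0.398 0.0
(array([-2.1,  2. , 95.9]), array([-0.2,  0.2,  0.6]))
```

Emit:
{"op": "play_rows", "data": {"travel": [[-2,2,25],[-2,2,50],[-2,2,75],[-2,2,96],[-2,2,96],[-2,2,96],[-2,2,96],[-2,2,96],[-2,2,96],[-2,2,96],[-2,2,96]], "rotation": [[0,0,0],[0,0,0],[0,0,0],[0,0,0],[0,0,0],[0,0,0],[0,0,0],[0,0,0],[0,0,0],[0,0,0],[0,0,0]], "claw": [0.4,0.4,0.4,0.4,0.4,0,0,0,0,0,0]}}

```text
t: 16.73
position: [0.5621, 0.1163, 0.1541]
eef_rot: [-2.617, -1.735, 0.006]
contact_force: [-8.6, 2.2, 2.5]
gripper_width: 0.093
finger_force: 59.7
```

```bash
python3 - <<'E'
from h import *
where()
E
```

```text
t 16.73 rack [0.021  0.0002 0.1541] pitch 89.8 q [-0.14  0.39 -0.18  1.85  0.09  0.91 -0.76] F [-8.6  2.2  2.5] w 0.093 59.7
```

Emit:
{"op": "play_rows", "data": {"travel": [[0,0,0],[0,0,0],[0,0,0],[0,0,0],[0,0,0],[0,0,0],[0,0,0],[0,0,0],[0,0,0],[0,0,0]], "rotation": [[0,0,5],[0,0,11],[0,0,17],[0,0,23],[0,0,29],[0,0,35],[0,0,41],[0,0,46],[0,0,46],[0,0,46]], "claw": [0,0,0,0,0,0,0,0,0,0]}}

```text
t: 17.57
position: [0.5613, 0.1173, 0.1541]
eef_rot: [-3.086, -0.577, 0.009]
contact_force: [-9.5, 2.8, 4.8]
gripper_width: 0.092
finger_force: 59.8
```

```bash
python3 - <<'E'
from h import *
where();s=ctrl.observe();print(s["torque"],delta(*tgt(.022,0,.154,90))[1])
E
```

```text
t 17.57 rack [0.0215 0.0013 0.1541] pitch 89.7 q [-0.28  0.39 -0.    1.86 -0.    0.9  -1.48] F [-9.5  2.8  4.8] w 0.092 59.8
[ 0.62147007  1.92173135 -0.00485164] [ -0.3   0.2 -45.6]
```

Emit:
{"op": "play_rows", "data": {"travel": [[0,0,0],[0,0,0],[0,0,0],[0,0,0],[0,0,0],[0,0,0],[0,0,0],[0,0,0],[0,0,0],[0,0,0]], "rotation": [[0,0,6],[0,0,12],[0,0,18],[0,0,24],[0,0,30],[0,0,36],[0,0,41],[0,0,44],[0,0,44],[0,0,44]], "claw": [0,0,0,0,0,0,0,0,0,0]}}

```text
t: 18.4
position: [0.5613, 0.1185, 0.1541]
eef_rot: [-3.078, 0.621, 0.01]
contact_force: [-9.8, 5.6, 3.7]
gripper_width: 0.094
finger_force: 59.9
```

```bash
python3 - <<'E'
from h import *
where();s=ctrl.observe();print(s["torque"],delta(*tgt(.022,0,.154,90))[1])
E
```

```text
t 18.4 rack [0.0226 0.0018 0.1541] pitch 89.6 q [-0.41  0.39  0.17  1.87 -0.08  0.9  -2.17] F [-9.8  5.6  3.7] w 0.094 59.9
[ 0.96069439  1.91076067 -0.2200064 ] [ -0.3   0.3 -89.6]
```

Turned about 90° with some stop torque. Release with a small opening, then go straight up.

Emit:
{"op": "play_rows", "data": {"travel": [[0,0,0],[0,0,0],[0,0,0],[0,0,0],[0,0,-10],[0,0,-30],[0,0,-60],[0,0,-95],[0,0,-130],[0,0,-160],[0,0,-160]], "rotation": [[0,0,0],[0,0,0],[0,0,0],[0,0,0],[0,0,0],[0,0,0],[0,0,0],[0,0,0],[0,0,0],[0,0,0],[0,0,0]], "claw": [0.22,0.22,0.22,0.22,0.22,0.22,0.22,0.22,0.22,0.22,0.22]}}

```text
t: 19.32
position: [0.5678, 0.1154, 0.3205]
eef_rot: [-3.074, 0.624, -0.019]
contact_force: [1.7, -0.0, -0.5]
gripper_width: 0.22
finger_force: 0.0
```

```bash
python3 - <<'E'
from h import *
where()
im=eyes.snapshot("wrist");cv2.imwrite("pics/w8.png",im)
ims={"wrist":im,"scene":eyes.snapshot("scene")}
for c in ims:
  p=proj(c,rk(RP,(.022,0,.165)));print(c,p)
  for n in("can_a","button_grip"):print(n,[(d["point"],round(d["p"],2)) for d in models.spot_in(c,n)[:3]])
  # dark blob orientation of grip
  x,y=p.astype(int);g=ims[c].max(2);r=70 if c=="wrist" else 14
  y0,x0=max(0,y-r),max(0,x-r);m=(g[y0:y+r,x0:x+r]<45).astype(np.uint8)
  nn,l,st,ce=cv2.connectedComponentsWithStats(m)
  for i in range(1,nn):
    if st[i,4]>15:
      pts=np.argwhere(l==i)[:,::-1].astype(np.float32);rc=cv2.minAreaRect(pts);print("blob",np.round(ce[i]+[x0,y0],1),st[i,4],rc[1],cv2.boxPoints(rc).round(0).tolist())
  for k,P in(("shut",[(.022,.02,.18),(.022,-.02,.18)]),("open",[(.002,0,.18),(.042,0,.18)])):print(k,[proj(c,rk(RP,q)).round(0) for q in P])
  for y_ in(.04,-.04):print("cap",proj(c,rk(RP,(.076,y_,.19))).round(0))
E
```

```text
t 19.32 rack [ 0.0224 -0.0054  0.3205] pitch 89.3 q [-0.43  0.24  0.19  1.67 -0.05  1.23 -2.2 ] F [ 1.7 -0.  -0.5] w 0.22 0.0
wrist [319.63792209 184.25127582]
can_a [([275.9, 215.5], 0.92), ([264.3, 139.6], 0.58)]
button_grip [([320.2, 175.4], 0.76)]
blob [322.  187.4] 450 (47.0, 12.0) [[68.0, 50.0], [80.0, 50.0], [80.0, 97.0], [68.0, 97.0]]
blob [298.2 249.8] 35 (7.0, 4.0) [[47.0, 132.0], [51.0, 132.0], [51.0, 139.0], [47.0, 139.0]]
blob [343.3 249.8] 28 (7.0, 3.0) [[93.0, 132.0], [96.0, 132.0], [96.0, 139.0], [93.0, 139.0]]
shut [array([318., 210.]), array([318., 165.])]
open [array([342., 188.]), array([294., 188.])]
cap [254. 236.]
cap [249. 142.]
scene [300.65096407 196.84023671]
can_a [([286.8, 183.5], 0.87), ([281.6, 206.9], 0.81)]
button_grip [([312.3, 229.9], 0.66)]
blob [300.3 196.8] 53 (4.38406229019165, 15.273507118225098) [[11.0, 22.0], [13.0, 7.0], [18.0, 7.0], [16.0, 22.0]]
shut [array([299., 200.]), array([302., 187.])]
open [array([308., 195.]), array([293., 192.])]
cap [276. 202.]
cap [282. 176.]
```

The grip bar lies exactly across the bays, so it is shut. I check the caps haven't moved since the last look, then hand in.

```bash
python3 - <<'E'
from h import *
def pink(im):
  h=cv2.cvtColor(im,cv2.COLOR_BGR2HSV);m=(((h[...,0]<8)|(h[...,0]>172))&(h[...,1]>90)&(h[...,2]>90)).astype(np.uint8)
  n,l,st,ce=cv2.connectedComponentsWithStats(m);return [(ce[i].round(1),st[i,4]) for i in range(1,n) if st[i,4]>60]
old=cv2.resize(cv2.imread("pics/s7.png")[:,:390],(150,150),interpolation=cv2.INTER_AREA)
new=eyes.snapshot("scene")[130:280,240:390]
a,b=pink(old),pink(new);print(a,b)
ok=len(a)==len(b)and all(np.linalg.norm(p[0]-q[0])<2 for p,q in zip(a,b))
if ok: print(ticket.close_job())
E
```

```text
[(array([43. , 50.1]), np.int32(359)), (array([40.9, 78.6]), np.int32(203))] [(array([41.7, 60.1]), np.int32(745))]
```

The two caps merge into one blob in the sharper picture. Its centroid (41.7,60.1) matches the old combined one (42.2,60.4), so nothing has moved.

```bash
python3 -c "
from h import *
print(ticket.close_job())"
```

```text
the job is handed in; nothing more can be done
None
```

Both cans stand upright against the rear wall in their own bays, the turn-button is turned fully across them to its stop, and the job is handed in at about 19.5 s; the hand-in returned no verdict.

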